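Clear the rejected pots, then bring the yellow jar to the front and hold it

TASK

First take the two red-capped reject pots out of the row on the blue tray and stand them upright in the grey tub; set them down, do not drop them. Then turn the jar carousel until the yellow-capped jar stands squarely at the black pointer on its base, and keep hold of the carousel: its return spring would swing it away again, so finish while your gripper is still holding it there, motionless. Leave the white-capped pots and everything else where they are.

Things in the scene. Friction and masses are not known exactly. Their poses are not given: they have to be found in the camera images.
- reject_a: Small glass pot, RED screw cap, a reject; upright cylinder 42 mm in diameter and 68 mm tall (amber body with a paper label, cap the top 20 mm, same diameter), about 90 g. Origin: centre of its underside, z up. It starts upright in one of the four places of the row on the blue tray.
- reject_b: Small glass pot, RED screw cap, a reject; upright cylinder 42 mm in diameter and 68 mm tall (amber body with a paper label, cap the top 20 mm, same diameter), about 90 g. Origin: centre of its underside, z up. It starts upright in one of the four places of the row on the blue tray.
- good_a: Small glass pot, WHITE screw cap, a good one, to be left alone; upright cylinder 42 mm in diameter and 68 mm tall (amber body with a paper label, cap the top 20 mm, same diameter), about 90 g. Origin: centre of its underside, z up. It starts upright in one of the four places of the row on the blue tray.
- good_b: Small glass pot, WHITE screw cap, a good one, to be left alone; upright cylinder 42 mm in diameter and 68 mm tall (amber body with a paper label, cap the top 20 mm, same diameter), about 90 g. Origin: centre of its underside, z up. It starts upright in one of the four places of the row on the blue tray.
- queue_tray: Fixed flat blue tray, a slab 310 x 85 mm and 10 mm thick without a rim, on which the four pots stand in a row along its x axis, in places 70 mm apart (x = -105, -35, 35, 105 mm, y = 0). Origin: centre of its underside.
- tub: Fixed open grey tub, outside 200 mm (its x) x 140 mm (its y) x 50 mm high, walls and floor 5 mm thick. Origin: centre of its underside, z up. Both pots fit side by side along its x axis.
- carousel_base: Fixed round white base of the jar carousel, 105 mm in radius. Origin: on the turning axis, at the table surface; z up. A flat black pointer, 12 mm high, sticks out from under the turntable along the base's own -x axis to 176 mm from the axis: this marks the front.
- pointer_tip (a point): Point on top of the black pointer, 150 mm from the carousel's axis.
- turntable (a joint): Angle in rad of the turntable about its upright axis, positive anticlockwise seen from above. 0: the yellow-capped jar is exactly at the pointer. It starts between 0.65 and 1.35, so it must be turned clockwise by that angle. A weak return spring (0.16 N m/rad, slack at 1.0) with some friction (0.065 N m): it rests where it starts, but if let go near 0 it swings back to about 0.6. Turning to 0 takes about 0.23 N m. Stops at -0.6 and 2.2.
- marked_cap (a point): Centre of the top of the yellow cap of the marked jar, 90 mm from the axis and 105 mm above the table. The turntable is an aluminium disc of 125 mm radius, top 32 mm above the table, with six amber jars 50 mm in diameter, tops at 105 mm, fixed in it 60 degrees apart at 90 mm radius; only the marked one has a yellow cap and label, the others have black caps and white labels.
- grip_bar (a point): Point on the turning axis in the upright orange grip bar that tops the carousel's 32 mm thick central column, 150 mm above the table. The bar turns with the turntable; it is 56 mm long, 16 mm thick and 42 mm high (from 128 to 170 mm above the table), and its length runs along the line from the axis to the yellow-capped jar (the point's x axis; the jar is on the -x side). Pinch it from above across its thickness (the point's y axis) and twist.
- bowl: Bystander: loose blue ceramic bowl, 100 mm across, 45 mm high, origin at its underside.
- blue_lid: Bystander: loose blue plastic lid lying flat, 90 mm across, 8 mm thick, origin at its underside.
- canister: Bystander: loose white plastic bottle with black cap, 80 mm across, 170 mm tall, origin at its underside.
- big_jar: Bystander: loose amber jar with black cap, 68 mm across, 100 mm tall, origin at its underside.
- steel_cup: Bystander: loose small steel cup, 56 mm across, 45 mm high, origin at its underside.
There are look-alikes about, which are no part of the job. Leave any green look-alike of the tub alone.

How it is judged (in metres and radians):
On the way, in this order (a step that is already met when the one before it is completed fails the run):
1. both red-capped pots stand upright in the tub, let go (x of reject_a in the frame of tub between -0.078 and 0.078 m and y of reject_a in the frame of tub between -0.048 and 0.048 m and z of each of reject_a, reject_b in the frame of tub below 0.012 m and angle between each of reject_a, reject_b's own z axis and vertical below 0.25 rad and contact force between the fingers and reject_a below 0.05 N and linear speed of each of reject_a, reject_b below 0.05 m/s and x of reject_b in the frame of tub between -0.078 and 0.078 m and y of reject_b in the frame of tub between -0.048 and 0.048 m and contact force between the fingers and reject_b below 0.05 N), for 0.2 s.
2. the yellow-capped jar is at the pointer and the gripper holds the carousel still (value of joint turntable between -0.12 and 0.12 rad and velocity of joint turntable between -0.08 and 0.08 rad/s and contact force between the fingers and turntable above 0.5 N), for 0.2 s.
At the end, for the whole second after the job is handed in: Both red-capped pots stand on the tub's floor, upright within 0.25 rad and released; the turntable is within 0.12 rad of 0 (yellow jar at the pointer), moves slower than 0.08 rad/s and the fingers press on it with more than 0.5 N; the white-capped pots are upright within 30 mm of where they began (all of step 1 and all of step 2 and distance of each of good_a, good_b from where it was at the start of the episode below 0.03 m and angle between each of good_a, good_b's own z axis and vertical below 0.25 rad); the arm keeps its last pose, push and grip.
It fails at once if a white-capped pot is moved more than 30 mm or tipped over (distance of any of good_a, good_b from where it was at the start of the episode above 0.03 m or angle between any of good_a, good_b's own z axis and vertical above 0.5 rad).
It fails at once if a bystander is pushed more than 40 mm (distance of any of bowl, blue_lid, canister, big_jar, steel_cup from where it was at the start of the episode above 0.04 m).
It fails at once if a reject pot is dropped or thrown (faster than 0.8 m/s while not touched by the fingers) ((linear speed of reject_a above 0.8 m/s and contact force between the fingers and reject_a below 0.05 N) or (linear speed of reject_b above 0.8 m/s and contact force between the fingers and reject_b below 0.05 N)).
It also fails if it takes over 59 s, if anything falls off the work surface, if the arm or the gripper's body presses on something with over 40 N, if the wrist force passes 120 N, or if a joint passes its speed limit or range.

ROBOT

A 6-joint arm with a two-finger parallel gripper is mounted at the origin on the work surface. World frame = base frame: x ahead of the robot, y to its left, z up, the work surface at z = 0. Lengths are in mm, angles in rad, forces in N, time in s.
With the tool pointing down it reaches from about 350 to 975 mm from the base axis. Payload 7.1 kg.
Tool frame: the origin (TCP) lies at the very end of the fingers, on their centre line; the grasp point (between the pads) lies 19 mm behind it (ctrl.grip_point_offset is the distance from the TCP to the grasp point, in mm); z points along the fingers, y is the direction in which the jaws open and shut (so a half turn about z gives the same grasp; the last joint's range is limited). The gripper opens to 88 mm and grips with 3 to 60 N. Pads are 20 mm wide; open, the fingers measure 115 mm over their backs; the gripper's body (75 mm by 178 mm) begins 61 mm behind the grasp point.
Start: joints at [-1.205, 0.423, 1.63, -0, 1.089, -0.019], TCP at [234.625, -579.272, 222.675] pointing down, gripper open.
Joint ranges: [-3, 3], [-0.9, 2.11], [0.09, 2.58], [-1.31, 4.45], [0.11, 2.69], [-2.54, 2.54]. Speed limits (rad/s): [2.39, 2.39, 3.01, 3.14, 3.14, 3.14].

INTERFACE

Orientations are given as a rotation vector (axis times angle).
In Python, from workcell import ctrl gives the robot as it stands.
- The arm moves only by the tool move_arm, never from a script. Its argument "increments" is one flat list of numbers, 5 for each row, row after row: the closure in counts, from 0 (fully open) to 255 (shut), then the shift along the tool's x, y, z in mm, then the turn about the tool's z in degrees. In form: [grip, dx, dy, dz, yaw, grip, dx, dy, dz, yaw, ...]. A call has 1 to 12 rows; each row is the pose to reach, as a shift and turn from the pose measured when the call began, along the tool's axes at that moment; what a row does not reach only later rows make up. A row lasts 1/8 s, in which the tool goes at most 62.5 mm and 10.7 degrees, less where a joint would pass 70% of its speed; a pose out of reach is approached as far as the arm can. A call with a gripper value outside its range is refused whole. The fingers move at their own pace and stop on an object; the grip force is fixed at half the most. Time passes only in rows, so rows that repeat a pose let the fingers close. It gives the time, the measured TCP pose, the force and the opening at its end, in the units of the state.
- ctrl.get_obs(): the state, without advancing time (a new reading comes with each control period).
- ctrl.get_image(name): name is "scene" or "top" or "wrist"; returns a dict with "frame" (400x640x3 uint8, red, green, blue), "vertical_fov" (degrees; the focal length in pixels is half the picture's height over the tangent of half this angle, whatever the lens; pixels are square), "cx", "cy" (the principal point, pixels), "pose" (4x4, takes a point from camera to world coordinates); the wrist camera has in their place "mount" (4x4, takes a point from camera to tool coordinates, whose origin is the TCP and whose axes are the flange's). Camera axes: x right, y down, z forward; pixel columns grow to the right and rows downward; lengths in mm; the calibration is good to about 2 mm. A picture is of the moment at which its call begins: read the wrist's pose just before it. There is no depth.
- ctrl.close_job(): hands the job in, once; it reports no verdict.
The state is a dict: "t": time; "qpos": joint angles; "qvel": joint speeds; "joint_torque": joint torques, N m; "ee_pos": TCP position; "orientation": TCP orientation; "ft_force": force on the tool from outside, world axes, zero at the start; "moment": the same for the moment, N m; "width": finger opening in mm.
Only numpy, scipy, OpenCV 4.12 (cv2) and the standard library are available. Lean on these libraries where they do the work, as an engineer would, in place of code of your own. Each camera call takes 0.05 s, during which the arm holds its last target.

## Working session

There is one attempt and no reset: what is moved stays moved. The work goes in short steps, Python scripts to look and compute and a tool call to move; the robot and the scene stay as the last step left them, time stands still between calls to the robot, and variables do not carry over. Pictures are saved under pics/ and viewed, and the job is handed in when it is done.

Besides the shell and the picture viewer there is one more tool, called after ">>>" by a JSON object that holds its "fn" and its "kwargs". move_arm: Moves the arm, as the interface text tells. Its arguments: {"type":"object","properties":{"increments":{"type":"array","items":{"type":"number"}}},"required":["increments"]}

```bash
mkdir -p pics; ls
cat > h.py <<'E'
import numpy as np, cv2
from workcell import ctrl
from scipy.spatial.transform import Rotation as R
def shot(n,fn):
    o=ctrl.get_obs(); im=ctrl.get_image(n); cv2.imwrite('pics/'+fn,im['frame'][:,:,::-1])
    if 'pose' in im: P=np.array(im['pose'])
    else:
        T=np.eye(4);T[:3,:3]=R.from_rotvec(o['orientation']).as_matrix();T[:3,3]=o['ee_pos'];P=T@np.array(im['mount'])
    np.savez('pics/'+fn[:-4]+'.npz',P=P,f=200/np.tan(np.radians(im['vertical_fov'])/2),c=[im['cx'],im['cy']])
    return im
def px(fn,u,v,z):
    d=np.load('pics/'+fn+'.npz');P=d['P'];r=P[:3,:3]@np.array([(u-d['c'][0])/d['f'],(v-d['c'][1])/d['f'],1])
    s=(z-P[2,3])/r[2];return (P[:3,3]+s*r).round(1)
def crop(fn,out,x0,y0,w,h,k):
    i=cv2.imread('pics/'+fn)[y0:y0+h,x0:x0+w];cv2.imwrite('pics/'+out,cv2.resize(i,None,fx=k,fy=k,interpolation=cv2.INTER_CUBIC))
E
python3 -c "
from h import *
print(ctrl.get_obs())
for n in ['scene','top','wrist']:
    im=shot(n,n+'0.png'); print(n,im['vertical_fov'],im.get('cx'),im.get('cy')); print(np.load('pics/'+n+'0.npz')['P'].round(3))
"
```

```text
pics
{'t': 0.0, 'qpos': array([-1.20499720e+00,  4.23827030e-01,  1.63069251e+00,  2.54111319e-06,
        1.08858871e+00, -1.90002446e-02]), 'qvel': array([ 0.00088776,  0.00051911, -0.00038875,  0.00112815, -0.00064599,
        0.00109346]), 'joint_torque': array([-2.13492662e-03, -5.44621933e+01, -2.73670954e+01,  6.41915970e-02,
        2.27677077e-02, -1.62180290e-04]), 'ee_pos': array([ 234.43354242, -578.76659666,  221.9093322 ]), 'orientation': array([-3.08215926e+00, -6.00431817e-01,  4.07070209e-04]), 'ft_force': array([ 0.25050571, -0.06443217, -0.41994889]), 'moment': array([-0.00276399,  0.00049521, -0.06654967]), 'width': 88.40406682128548}
scene 47.26244110807006 322.36427419664716 200.3902017303633
[[ 6.920000e-01  5.790000e-01 -4.320000e-01  1.080405e+03]
 [ 7.220000e-01 -5.640000e-01  4.010000e-01 -5.354630e+02]
 [-1.100000e-02 -5.890000e-01 -8.080000e-01  1.262688e+03]
 [ 0.000000e+00  0.000000e+00  0.000000e+00  1.000000e+00]]
top 47.33591447145909 319.0311220250904 191.1880057314098
[[-3.000000e-03 -9.910000e-01  1.300000e-01  2.901760e+02]
 [-1.000000e+00  3.000000e-03 -3.000000e-03  2.797200e+01]
 [ 2.000000e-03 -1.300000e-01 -9.910000e-01  1.628235e+03]
 [ 0.000000e+00  0.000000e+00  0.000000e+00  1.000000e+00]]
wrist 62.36466152661661 311.2030786663112 202.6751086785693
[[ 3.77000e-01 -8.86000e-01 -2.70000e-01  3.08039e+02]
 [-9.26000e-01 -3.61000e-01 -1.08000e-01 -5.49685e+02]
 [-2.00000e-03  2.90000e-01 -9.57000e-01  3.83434e+02]
 [ 0.00000e+00  0.00000e+00  0.00000e+00  1.00000e+00]]
```

View pics/top0.png

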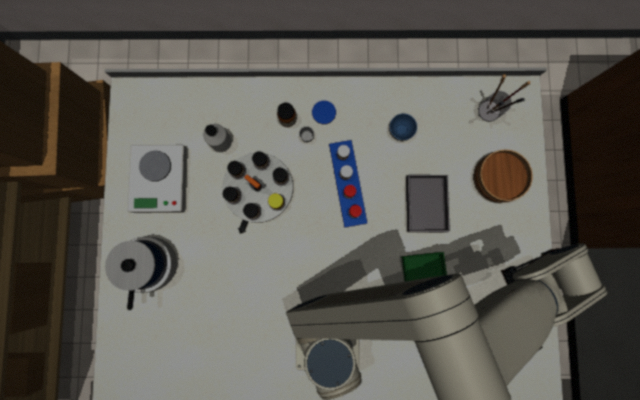

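View pics/scene0.png

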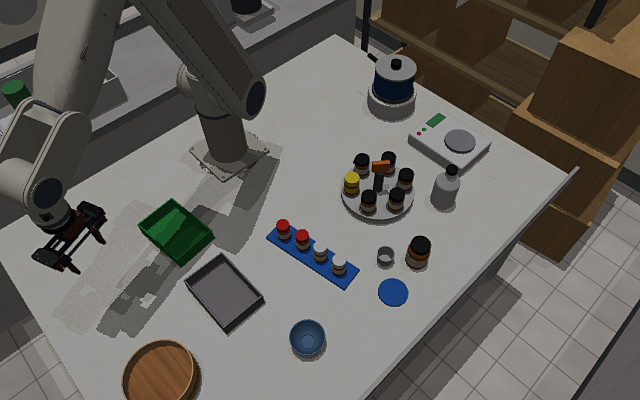

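View pics/wrist0.png

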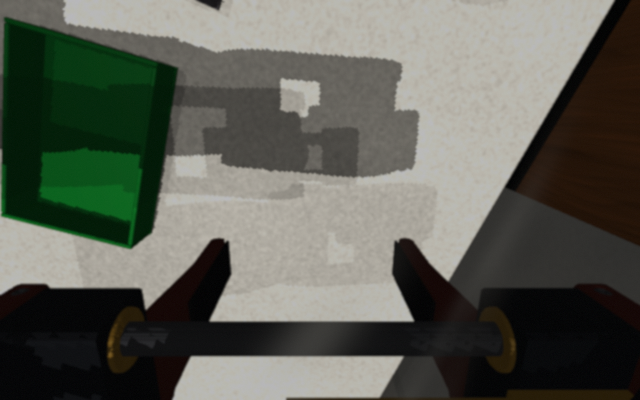

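The top view shows the red caps at (349,191) and (355,211), the white caps at (343,151) and (347,171), and the grey tub at about (427,203). The yellow jar is at (276,201), the pointer tip at (242,229) and the grip bar at (253,182). I'll enlarge these areas.

```bash
python3 -c "
from h import *
crop('top0.png','topc1.png',320,130,140,110,5.5)
crop('top0.png','topc2.png',210,140,100,100,6)
crop('scene0.png','scc.png',330,140,100,85,7)
"
```

```text
(no output)
```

View pics/topc1.png

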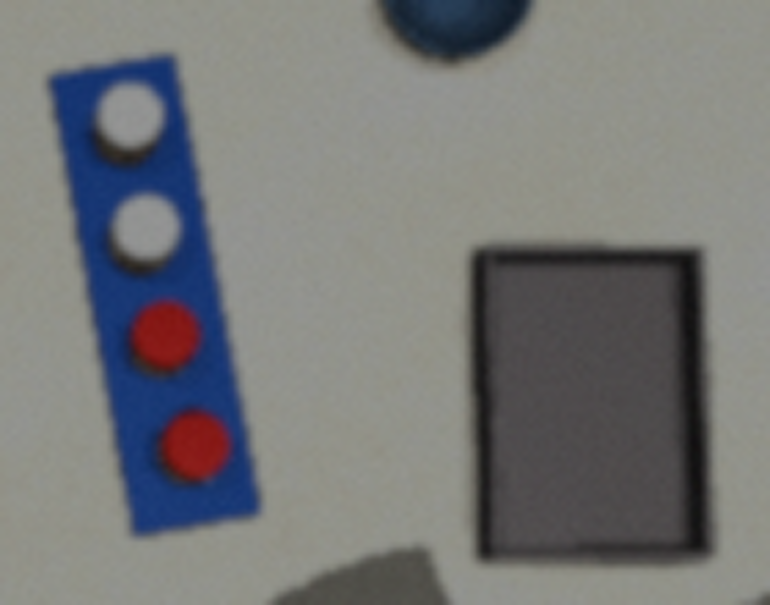

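View pics/topc2.png

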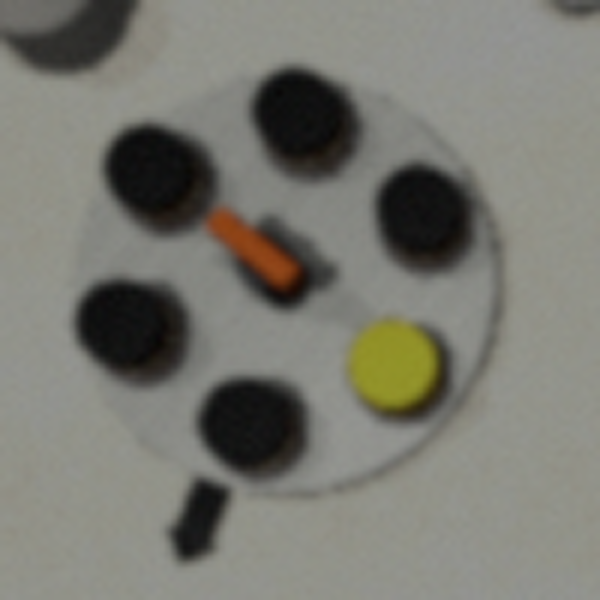

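View pics/scc.png

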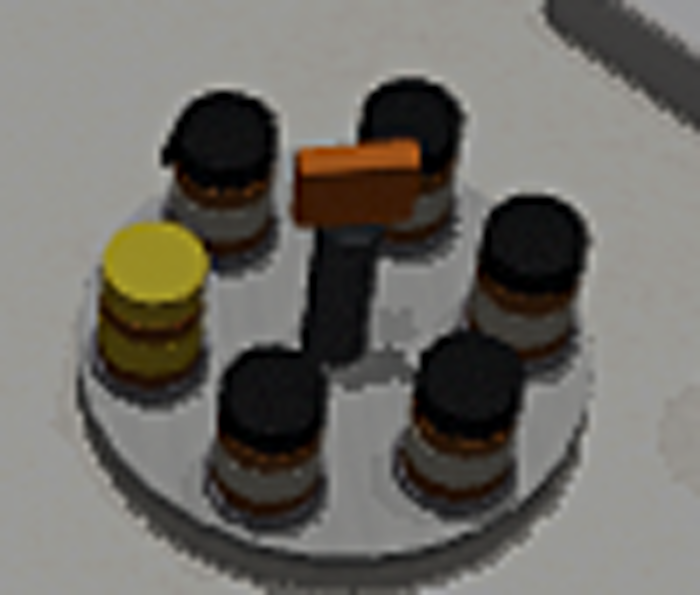

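```bash
cat > m.py <<'E'
from h import *
def q(x,y,c,z):
    x0,y0,k=c;return px('top0',(x+.5)/k-.5+x0,(y+.5)/k-.5+y0,z)
A=(320,130,5.5);B=(210,140,6)
pots=[q(130,116,A,78),q(146,230,A,78),q(166,335,A,78),q(196,445,A,78)]
print('pots',*pots,[np.linalg.norm(pots[i+1]-pots[i]).round(1) for i in range(3)])
c=[q(50,75,A,10),q(175,55,A,10),q(260,515,A,10),q(134,534,A,10)]
print('tray c',np.mean(c,0),[np.linalg.norm(c[i]-c[i-1]).round() for i in range(4)])
ax=np.mean(c[:2],0)-np.mean(c[2:],0);print('tray ang',np.degrees(np.arctan2(ax[1],ax[0])))
t=[q(474,248,A,50),q(702,250,A,50),q(711,553,A,50),q(480,560,A,50)]
print('tub',np.mean(t,0),*t,[np.linalg.norm(t[i]-t[i-1]).round() for i in range(4)])
ax=np.mean(t[:2],0)-np.mean(t[2:],0);print('tub ang',np.degrees(np.arctan2(ax[1],ax[0])))
J=[q(396,365,B,105),q(424,210,B,105),q(298,108,B,105),q(152,166,B,105),q(124,322,B,105),q(242,421,B,105)]
C=np.mean(J,0);print('C',C,[(np.linalg.norm(j-C).round(1),np.degrees(np.arctan2(*(j-C)[[1,0]])).round(1)) for j in J])
p=q(187,557,B,6);print('pointer',p,np.linalg.norm((p-C)[:2]),np.degrees(np.arctan2(*(p-C)[[1,0]])))
b=[q(215,220,B,170),q(291,280,B,170)];print('bar',b,np.mean(b,0))
E
python3 m.py
```

```text
pots [635.5 -60.5  78. ] [562.6 -69.8  78. ] [496.1 -81.5  78. ] [427.3 -99.3  78. ] [np.float64(73.5), np.float64(67.5), np.float64(71.1)]
tray c [533.5 -79.   10. ] [np.float64(307.0), np.float64(84.0), np.float64(308.0), np.float64(82.0)]
tray ang 9.661456561186105
tub [ 456.6   -352.325   50.   ] [ 555.2 -280.6   50. ] [ 553.5 -426.    50. ] [ 360.8 -423.9   50. ] [ 356.9 -278.8   50. ] [np.float64(198.0), np.float64(145.0), np.float64(193.0), np.float64(145.0)]
tub ang -0.5714734786260334
C [516.66666667 239.71666667 105.        ] [(np.float64(90.1), np.float64(-129.2)), (np.float64(90.3), np.float64(-70.0)), (np.float64(90.7), np.float64(-8.3)), (np.float64(89.2), np.float64(50.7)), (np.float64(88.9), np.float64(111.2)), (np.float64(89.5), np.float64(169.8))]
pointer [357.1 301.5   6. ] 171.11020246872735 158.83387149078052
bar [array([531.5, 262.2, 170. ]), array([498.7, 220.7, 170. ])] [515.1  241.45 170.  ]
```

```bash
cat >> h.py <<'E'
def go(x,y,z,ang=None):
    o=ctrl.get_obs();M=R.from_rotvec(o['orientation']).as_matrix();d=M.T@(np.array([x,y,z])-o['ee_pos'])
    a=np.degrees(np.arctan2(M[1,0],M[0,0]));yaw=0 if ang is None else -((ang-a+180)%360-180)
    print('t',o['t'],'tcp',o['ee_pos'].round(1),'ang',a.round(1),'w',round(o['width'],1),'F',o['ft_force'].round(1),'-> inc',d.round(1),'yaw',round(yaw,1),'q6',o['qpos'][5].round(2),'tilt',M[2,2].round(4))
E
python3 -c "
from h import *
go(455,-90,225,10)"
```

```text
t 0.15 tcp [ 234.5 -578.9  222.1] ang 22.0 w 87.3 F [ 0.2  0.1 -0.9] -> inc [ 387.9 -370.4   -2.5] yaw 12.0 q6 -0.02 tilt -1.0
```

>>> {"fn": "move_arm", "kwargs": {"increments": [81,388,-370,-2,12,81,388,-370,-2,12,81,388,-370,-2,12,81,388,-370,-2,12,81,388,-370,-2,12,81,388,-370,-2,12,81,388,-370,-2,12,81,388,-370,-2,12,81,388,-370,-2,12,81,388,-370,-2,12,81,388,-370,-2,12,81,388,-370,-2,12]}}

```text
t: 1.65
ee_pos: [454.7, -91.3, 224.4]
orientation: [-3.129, -0.273, 0.001]
ft_force: [-0.8, -0.2, -0.3]
width: 59.8
```

```bash
python3 -c "
from h import *
go(455,-90,225,10)
shot('wrist','w1.png'); shot('top','top1.png')"
```

```text
t 1.65 tcp [454.7 -91.3 224.4] ang 10.0 w 59.8 F [-0.8 -0.2 -0.3] -> inc [ 0.5 -1.2 -0.6] yaw -0.0 q6 1.17 tilt -1.0
```

View pics/w1.png

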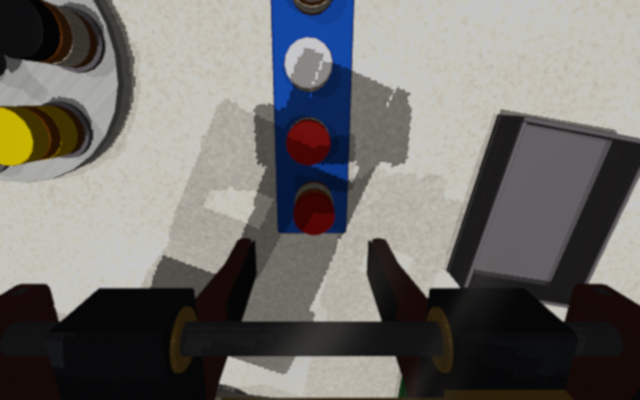

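The wrist view shows the near red cap at about (314,212), the far red cap at (308,143) and a white cap at (308,62). The tub is on the right, with rim corners at about (500,112) and (448,288).

```bash
python3 -c "
from h import *
for u,v,z in [(314,212,78),(308,143,78),(308,62,78),(280,234,10),(346,233,10),(500,112,50),(449,287,50)]: print(u,v,px('w1',u,v,z))
crop('w1.png','w1c.png',250,20,130,230,2.6)
crop('top1.png','t1c.png',320,130,140,110,5.5)
"
```

```text
314 212 [431.8 -98.6  78. ]
308 143 [496.9 -81.2  78. ]
308 62 [565.1 -69.4  78. ]
280 234 [374.2 -67.1  10. ]
346 233 [ 389.7 -146.4   10. ]
500 112 [ 556.1 -261.6   50. ]
449 287 [ 360.2 -269.5   50. ]
```

View pics/w1c.png

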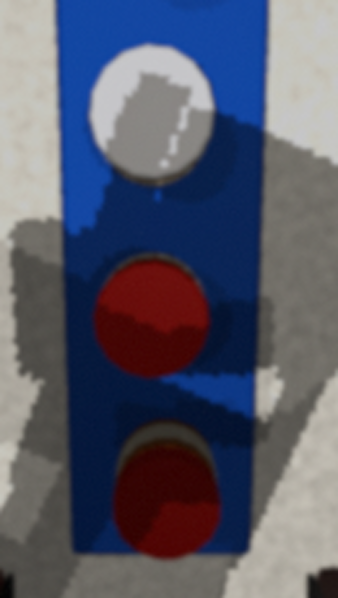

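View pics/t1c.png

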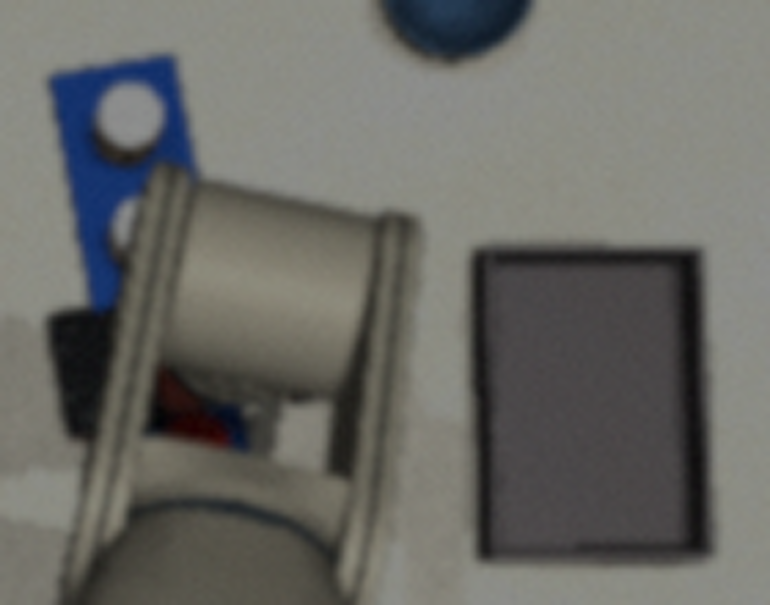

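```bash
python3 -c "
from h import *
go(430.5,-99,120,10);go(430.5,-99,31,10)"
```

```text
t 1.75 tcp [454.8 -91.3 224.5] ang 9.9 w 60.1 F [-0.5 -0.7 -0.3] -> inc [-25.3   3.5 104.5] yaw -0.1 q6 1.17 tilt -1.0
t 1.75 tcp [454.8 -91.3 224.5] ang 9.9 w 60.1 F [-0.5 -0.7 -0.3] -> inc [-25.2   3.6 193.5] yaw -0.1 q6 1.17 tilt -1.0
```

>>> {"fn": "move_arm", "kwargs": {"increments": [81,-25,3.5,50,0,81,-25,3.5,100,0,81,-25,3.5,130,0,81,-25,3.5,160,0,81,-25,3.5,180,0,81,-25,3.5,193,0,81,-25,3.5,193,0,130,-25,3.5,193,0,180,-25,3.5,193,0,220,-25,3.5,193,0,220,-25,3.5,193,0]}}

```text
t: 3.12
ee_pos: [431.2, -99.0, 32.2]
orientation: [-3.129, -0.272, -0.001]
ft_force: [-0.9, -0.2, 6.8]
width: 41.8
```

```bash
python3 -c "
from h import *
go(430.5,-99,130,10);go(417,-355,140,0)
shot('wrist','w2.png')"
```

```text
t 3.125 tcp [431.2 -99.   32.2] ang 9.9 w 41.8 F [-0.9 -0.2  6.8] -> inc [ -0.7  -0.1 -97.8] yaw -0.1 q6 1.14 tilt -1.0
t 3.125 tcp [431.2 -99.   32.2] ang 9.9 w 41.8 F [-0.9 -0.2  6.8] -> inc [ -58.2  249.7 -108. ] yaw 9.9 q6 1.14 tilt -1.0
```

View pics/w2.png

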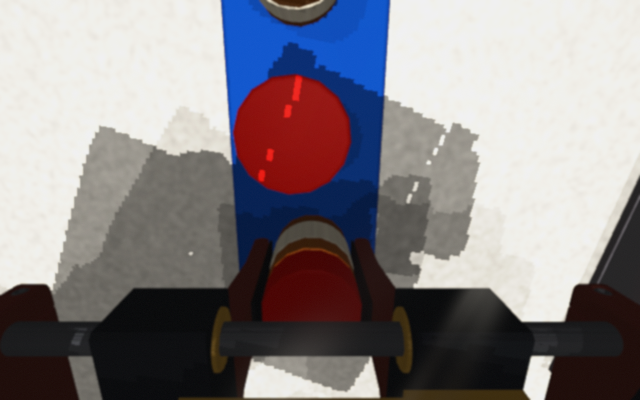

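The near red pot is between the pads (width 41.8). Next I'll lift it and carry it over the tub.

>>> {"fn": "move_arm", "kwargs": {"increments": [220,0,0,-50,0,220,0,0,-108,0,220,-14,60,-108,2,220,-28,120,-108,5,220,-42,180,-108,8,220,-58,230,-108,10,220,-58,250,-108,10,220,-58,250,-108,10,220,-58,250,-108,10]}}

```text
t: 4.3
ee_pos: [417.1, -353.6, 139.7]
orientation: [-3.14, -0.001, 0.0]
ft_force: [0.5, -0.3, 0.2]
width: 41.8
```

```bash
python3 -c "
from h import *
go(417,-355,140,0)
shot('wrist','w3.png');shot('scene','s3.png')"
```

```text
t 4.3 tcp [ 417.1 -353.6  139.7] ang 0.0 w 41.8 F [ 0.5 -0.3  0.2] -> inc [-0.1  1.4 -0.3] yaw 0.0 q6 0.84 tilt -1.0
```

View pics/w3.png

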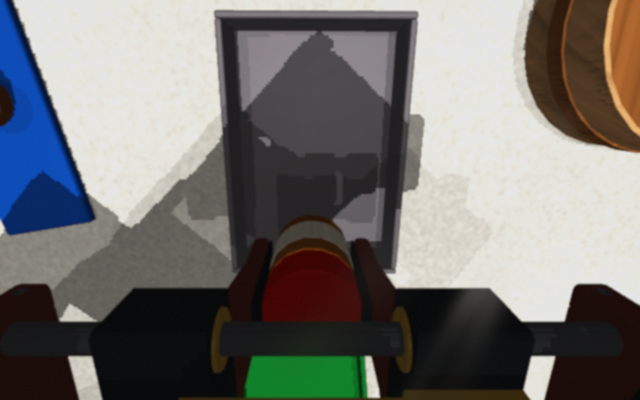

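View pics/s3.png

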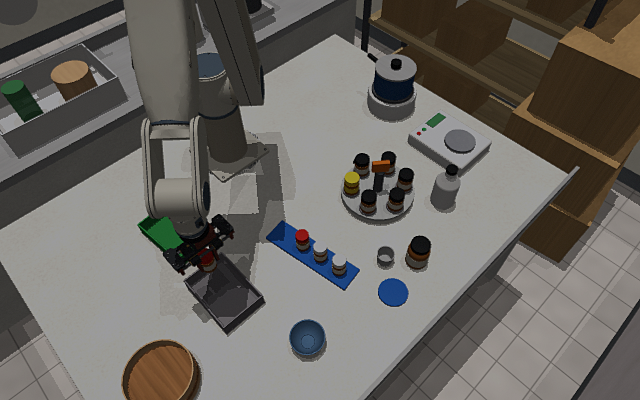

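The wrist view shows the tub with rim corners at (217,12), (417,12), (236,272) and (396,272). The pot is held upright over its near end.

```bash
python3 -c "
from h import *
q=[px('w3',u,v,50) for u,v in [(217,12),(417,12),(236,272),(396,272)]]
print(*q,np.mean(q,0))
go(417,-355,29,0)"
```

```text
[ 554.8 -290.1   50. ] [ 555.  -425.3   50. ] [ 358.5 -290.4   50. ] [ 359.  -426.1   50. ] [ 456.825 -357.975   50.   ]
t 4.4 tcp [ 417.3 -353.6  139.9] ang 0.1 w 41.7 F [ 0.3 -0.6 -0.1] -> inc [ -0.3   1.6 110.9] yaw 0.1 q6 0.84 tilt -1.0
```

>>> {"fn": "move_arm", "kwargs": {"increments": [220,-1,3,40,0,220,-1,3,70,0,220,-1,3,95,0,220,-1,3,106,0,220,-1,3,110,0,220,-1,3,112,0,220,-1,3,112,0]}}

```text
t: 5.28
ee_pos: [416.7, -356.7, 28.6]
orientation: [-3.141, -0.002, -0.002]
ft_force: [0.7, 0.6, -1.3]
width: 41.8
```

```bash
python3 -c "
from h import *
go(417,-357,27.2,0)"
```

```text
t 5.275 tcp [ 416.7 -356.7   28.6] ang 0.1 w 41.8 F [ 0.7  0.6 -1.3] -> inc [0.3 0.3 1.4] yaw 0.1 q6 0.84 tilt -1.0
```

>>> {"fn": "move_arm", "kwargs": {"increments": [220,0,0,1,0,220,0,0,2,0,220,0,0,2,0,160,0,0,2,0,110,0,0,2,0,81,0,0,2,0,81,0,0,2,0,81,0,0,-30,0,81,0,0,-75,0,81,0,0,-120,0,81,0,0,-150,0,81,0,0,-150,0]}}

```text
t: 6.78
ee_pos: [417.8, -357.8, 180.9]
orientation: [3.139, 0.002, 0.007]
ft_force: [-1.0, 1.1, -0.7]
width: 60.3
```

```bash
python3 -c "
from h import *
go(497,-81.5,150,10);go(497,-81.5,32,10)
shot('wrist','w4.png')"
```

```text
t 6.775 tcp [ 417.8 -357.8  180.9] ang 0.1 w 60.3 F [-1.   1.1 -0.7] -> inc [  79.4 -276.3   30.6] yaw -9.9 q6 0.84 tilt -1.0
t 6.775 tcp [ 417.8 -357.8  180.9] ang 0.1 w 60.3 F [-1.   1.1 -0.7] -> inc [  78.8 -276.6  148.6] yaw -9.9 q6 0.84 tilt -1.0
```

View pics/w4.png

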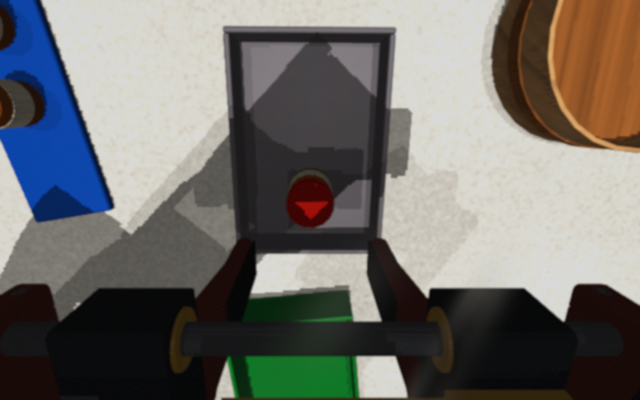

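The first pot stands upright in the tub, with its cap at (310,202). Now the second.

>>> {"fn": "move_arm", "kwargs": {"increments": [81,18,-60,0,-2,81,36,-120,0,-5,81,54,-180,0,-8,81,72,-240,0,-10,81,79,-276,0,-10,81,79,-276,0,-10,81,79,-276,0,-10,81,79,-276,0,-10]}}

```text
t: 7.82
ee_pos: [495.0, -82.0, 178.7]
orientation: [3.129, 0.273, 0.002]
ft_force: [-0.0, -1.1, 0.2]
width: 59.9
```

```bash
python3 -c "
from h import *
go(497,-81.5,32,10)
shot('wrist','w5.png')"
```

```text
t 7.825 tcp [495.  -82.  178.7] ang 10.0 w 59.9 F [-0.  -1.1  0.2] -> inc [  1.8  -0.3 146.7] yaw -0.0 q6 1.21 tilt -1.0
```

View pics/w5.png

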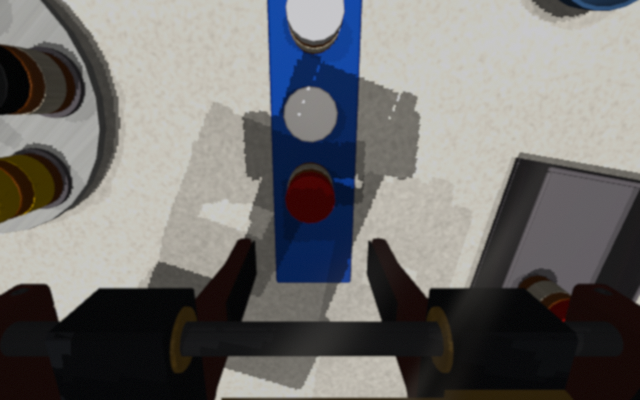

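The red cap is at (310,198), centred between the fingers, and the white cap is beyond it at (310,114). Going down.

>>> {"fn": "move_arm", "kwargs": {"increments": [81,2,0,50,0,81,2,0,90,0,81,2,0,120,0,81,2,0,140,0,81,2,0,147,0,81,2,0,147,0,130,2,0,147,0,180,2,0,147,0,220,2,0,147,0,220,2,0,147,0]}}

```text
t: 9.12
ee_pos: [498.0, -81.8, 32.7]
orientation: [3.129, 0.273, 0.005]
ft_force: [-1.1, -0.1, 5.9]
width: 41.8
```

```bash
python3 -c "
from h import *
go(498,-357,140,0)
print(px('w5',310,198,78))"
```

```text
t 9.125 tcp [498.  -81.8  32.7] ang 10.0 w 41.8 F [-1.1 -0.1  5.9] -> inc [ -47.3  271.2 -107.1] yaw 10.0 q6 1.21 tilt -1.0
[498.8 -81.   78. ]
```

>>> {"fn": "move_arm", "kwargs": {"increments": [220,0,0,-50,0,220,0,0,-107,0,220,-10,60,-107,2,220,-20,120,-107,5,220,-30,180,-107,7,220,-42,240,-107,10,220,-47,271,-107,10,220,-47,271,-107,10,220,-47,271,-107,10,220,-47,271,-107,10]}}

```text
t: 10.38
ee_pos: [498.2, -355.4, 139.8]
orientation: [3.141, 0.001, 0.004]
ft_force: [-0.2, 1.0, -1.2]
width: 41.5
```

```bash
python3 -c "
from h import *
go(498,-357,28,0)
shot('wrist','w6.png')"
```

```text
t 10.375 tcp [ 498.2 -355.4  139.8] ang 0.0 w 41.5 F [-0.2  1.  -1.2] -> inc [ -0.4   1.6 111.8] yaw 0.0 q6 0.93 tilt -1.0
```

View pics/w6.png

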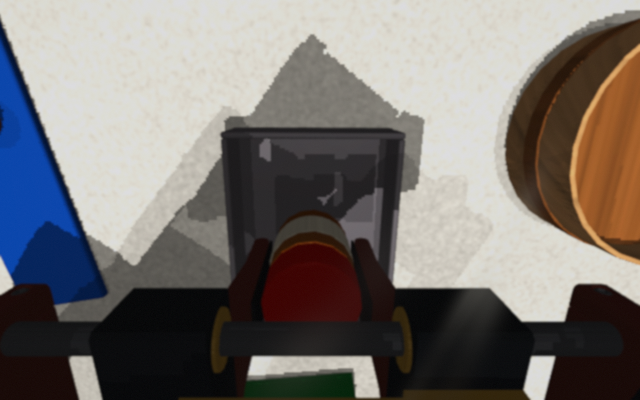

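The pot is held upright over the far half of the tub. I'll lower it slowly.

>>> {"fn": "move_arm", "kwargs": {"increments": [220,0,1.5,40,0,220,0,1.5,70,0,220,0,1.5,95,0,220,0,1.5,106,0,220,0,1.5,110,0,220,0,1.5,112,0,220,0,1.5,112,0]}}

```text
t: 11.3
ee_pos: [499.1, -357.3, 28.7]
orientation: [3.14, 0.002, 0.006]
ft_force: [-0.4, -0.6, -1.4]
width: 41.5
```

```bash
python3 -c "
from h import *
go(498,-357,27.4,0)"
```

```text
t 11.3 tcp [ 499.1 -357.3   28.7] ang 0.1 w 41.5 F [-0.4 -0.6 -1.4] -> inc [-1.1 -0.3  1.3] yaw 0.1 q6 0.93 tilt -1.0
```

>>> {"fn": "move_arm", "kwargs": {"increments": [220,-1,0,1,0,220,-1,0,2,0,220,-1,0,2,0,160,-1,0,2,0,110,-1,0,2,0,81,-1,0,2,0,81,-1,0,2,0,81,-1,0,-30,0,81,-1,0,-80,0,81,-1,0,-140,0,81,-1,0,-200,0,81,-1,0,-260,0]}}

```text
t: 12.8
ee_pos: [496.8, -356.8, 290.6]
orientation: [3.14, 0.002, 0.006]
ft_force: [0.5, -0.4, 0.2]
width: 59.7
```

```bash
python3 -c "
from h import *
go(515,240,290,-129.3)
shot('wrist','w7.png')"
```

```text
t 12.8 tcp [ 496.8 -356.8  290.6] ang 0.1 w 59.7 F [ 0.5 -0.4  0.2] -> inc [ 1.880e+01 -5.968e+02 -1.000e-01] yaw 129.4 q6 0.93 tilt -1.0
```

View pics/w7.png

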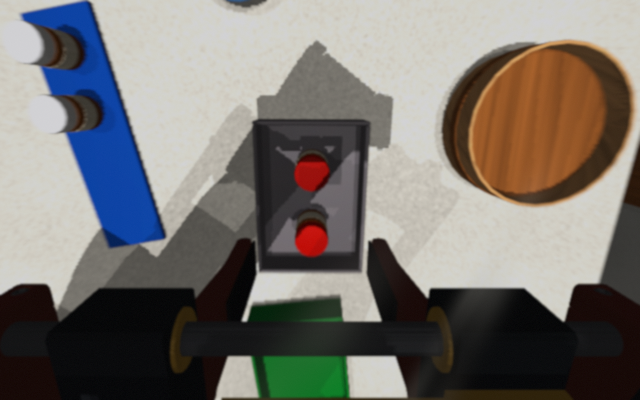

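Both pots stand in the tub, with caps at (311,172) and (312,239). The two white ones are still on the tray. Next I'll go to the carousel and wind the wrist back so it has range for the twist.

>>> {"fn": "move_arm", "kwargs": {"increments": [81,2,-60,0,-10,81,4,-120,0,-20,81,6,-180,0,-30,81,8,-240,0,-40,81,10,-300,0,-50,81,12,-360,0,-60,81,14,-420,0,-70,81,16,-480,0,-80,81,18,-540,0,-90,81,18,-580,0,-100,81,18,-597,0,-110,81,18,-597,0,-110]}}

```text
t: 14.35
ee_pos: [517.1, 238.9, 294.1]
orientation: [1.791, 2.562, 0.0]
ft_force: [-0.1, 0.2, -0.2]
width: 59.8
```

```bash
python3 -c "
from h import *
go(515,240,290,-129.3)"
```

```text
t 14.35 tcp [517.1 238.9 294.1] ang 110.1 w 59.8 F [-0.1  0.2 -0.2] -> inc [ 1.8 -1.6  4. ] yaw -120.6 q6 0.07 tilt -0.9999
```

>>> {"fn": "move_arm", "kwargs": {"increments": [81,0,0,0,-10,81,0,0,0,-20,81,0,0,0,-30,81,0,0,0,-40,81,0,0,0,-50,81,0,0,0,-60,81,0,0,0,-70,81,0,0,0,-80,81,0,0,0,-90,81,0,0,0,-100,81,0,0,0,-110,81,0,0,0,-120.5]}}

```text
t: 15.85
ee_pos: [517.1, 237.5, 293.9]
orientation: [-1.34, 2.833, -0.022]
ft_force: [-0.3, -0.4, -0.3]
width: 59.9
```

```bash
python3 -c "
from h import *
go(515,240,290,-129.3)
shot('wrist','w8.png');shot('scene','s8.png')"
```

```text
t 15.85 tcp [517.1 237.5 293.9] ang -129.4 w 59.9 F [-0.3 -0.4 -0.3] -> inc [-0.6  3.3  3.9] yaw -0.1 q6 -2.03 tilt -0.9999
```

View pics/w8.png

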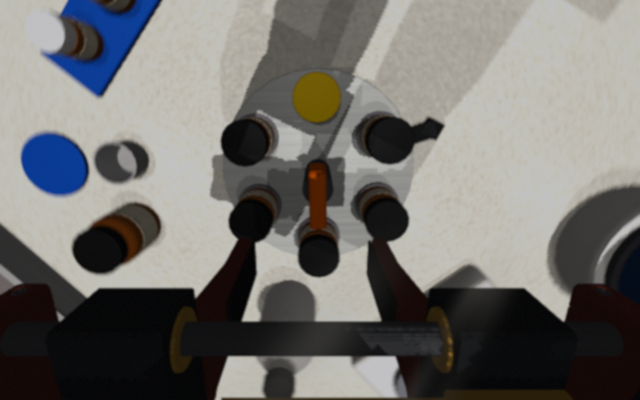

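View pics/s8.png

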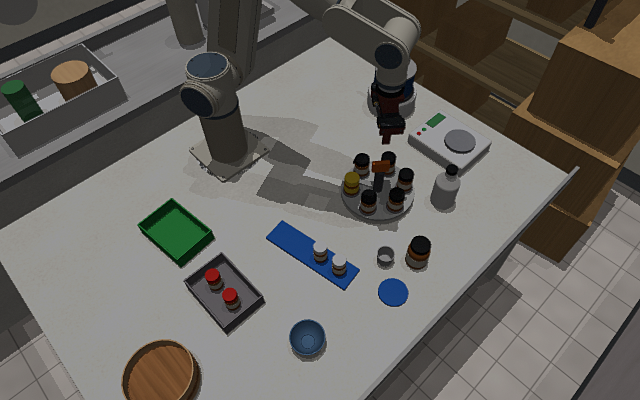

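The bar is lengthwise in the wrist view, with its top edge from (316,163) to (318,228). The yellow jar is at (317,97) and the pointer tip at (440,128). The scene view confirms that both red pots are upright in the tub.

```bash
python3 -c "
from h import *
crop('w8.png','w8c.png',210,60,250,230,2.6)
C=np.array([516,240])
for u,v,z in [(316,163,170),(318,228,170),(317,97,105),(246,143,105),(253,218,105),(319,257,105),(386,219,105),(391,139,105),(441,128,12)]:
    p=px('w8',u,v,z);d=p[:2]-C;print(p,np.linalg.norm(d).round(1),np.degrees(np.arctan2(d[1],d[0])).round(1))
"
```

```text
[496.2 215.8 170. ] 31.3 -129.3
[532.9 264.  170. ] 29.4 54.8
[460.5 173.1 105. ] 86.9 -129.7
[547.4 161.6 105. ] 84.5 -68.2
[598.1 228.4 105. ] 82.9 -8.0
[570.5 312.7 105. ] 90.9 53.1
[482.6 323.4 105. ] 89.8 111.8
[427.  254.4 105. ] 90.2 170.8
[358.7 304.6  12. ] 170.0 157.7
```

View pics/w8c.png

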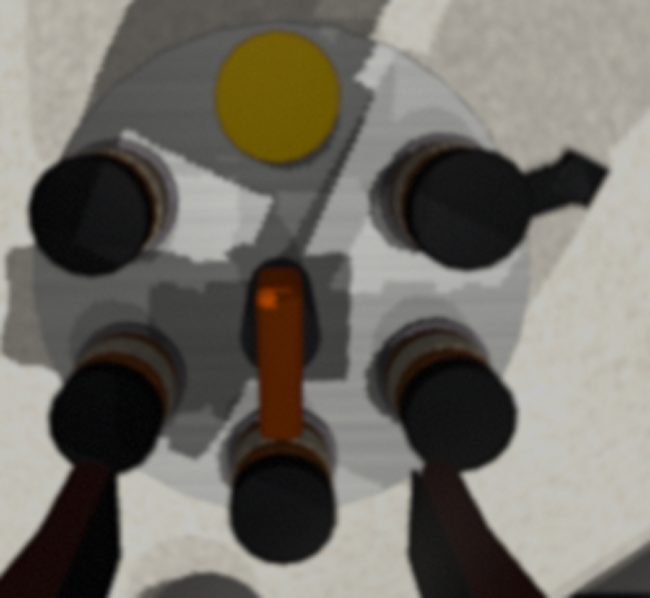

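```bash
python3 -c "
from h import *
go(515,240.5,134,-129)"
```

```text
t 15.95 tcp [517.1 237.6 293.9] ang -129.6 w 59.7 F [ 0.5  0.4 -0.2] -> inc [ -0.7   6.  159.9] yaw -0.6 q6 -2.03 tilt -0.9999
```

>>> {"fn": "move_arm", "kwargs": {"increments": [81,-0.5,6,50,-0.5,81,-0.5,6,90,-0.5,81,-0.5,6,130,-0.5,81,-0.5,6,155,-0.5,81,-0.5,6,160,-0.5,81,-0.5,6,160,-0.5]}}

```text
t: 16.7
ee_pos: [515.2, 240.1, 134.3]
orientation: [-1.342, 2.831, -0.022]
ft_force: [-0.3, 0.2, 1.4]
width: 59.9
```

```bash
python3 -c "
from h import *
go(515,240.5,134,-129)
shot('wrist','w9.png')"
```

```text
t 16.7 tcp [515.2 240.1 134.3] ang -129.3 w 59.9 F [-0.3  0.2  1.4] -> inc [-0.1  0.4  0.3] yaw -0.3 q6 -2.02 tilt -0.9999
```

View pics/w9.png

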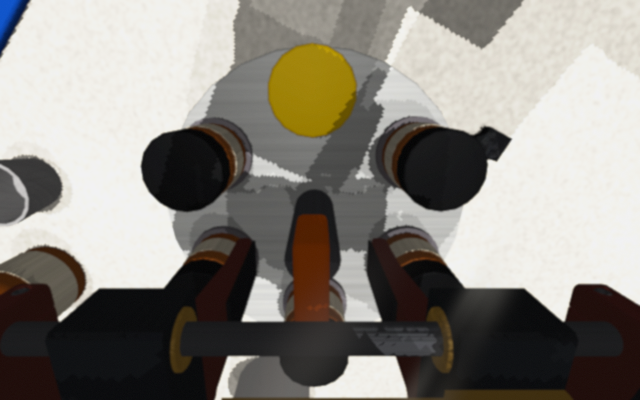

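The bar, from (314,215) to (314,320), lies midway between the fingers. Closing on it.

>>> {"fn": "move_arm", "kwargs": {"increments": [150,0,0,0,0,200,0,0,0,0,250,0,0,0,0,255,0,0,0,0,255,0,0,0,0]}}

```text
t: 17.38
ee_pos: [515.4, 240.6, 134.9]
orientation: [-1.342, 2.83, -0.021]
ft_force: [-0.0, -0.9, 0.6]
width: 16.0
```

```bash
python3 -c "
from h import *
go(515,240.5,134,158.5)"
```

```text
t 17.375 tcp [515.4 240.6 134.9] ang -129.3 w 16.0 F [-0.  -0.9  0.6] -> inc [0.3 0.3 0.9] yaw 72.2 q6 -2.02 tilt -0.9999
```

>>> {"fn": "move_arm", "kwargs": {"increments": [255,0,0,0,5,255,0,0,0,11,255,0,0,0,17,255,0,0,0,23,255,0,0,0,29,255,0,0,0,34,255,0,0,0,37,255,0,0,0,37]}}

```text
t: 18.38
ee_pos: [514.0, 242.8, 134.9]
orientation: [-0.372, 3.109, -0.01]
ft_force: [-6.0, 11.6, 1.3]
width: 16.1
```

```bash
python3 -c "
from h import *
go(515.4,240.6,134.5,158.5);print(ctrl.get_obs()['moment'])"
```

```text
t 18.375 tcp [514.  242.8 134.9] ang -166.3 w 16.1 F [-6.  11.6  1.3] -> inc [-0.8 -2.4  0.4] yaw 35.2 q6 -1.38 tilt -0.9999
[2.36937874 1.25846343 0.09999195]
```

>>> {"fn": "move_arm", "kwargs": {"increments": [255,0,-1,0,5,255,-0.5,-2,0,11,255,-0.5,-2,0,17,255,-0.5,-2,0,23,255,-0.5,-2,0,29,255,-0.5,-2,0,33,255,-0.5,-2,0,35,255,-0.5,-2,0,35,255,-0.5,-2,0,35]}}

```text
t: 19.5
ee_pos: [514.3, 245.2, 134.8]
orientation: [0.58, 3.077, 0.005]
ft_force: [-3.7, 23.0, -3.7]
width: 15.9
```

```bash
python3 -c "
from h import *
go(515.4,240.6,134.5,158.5);print(ctrl.get_obs()['moment'])
shot('wrist','w10.png');shot('top','t10.png');shot('scene','s10.png');
crop('t10.png','t10c.png',210,140,100,100,6)"
```

```text
t 19.5 tcp [514.3 245.2 134.8] ang 158.6 w 15.9 F [-3.7 23.  -3.7] -> inc [-2.7 -3.9  0.3] yaw 0.1 q6 -0.77 tilt -0.9999
[3.11311467 1.02983244 0.22005694]
```

View pics/w10.png

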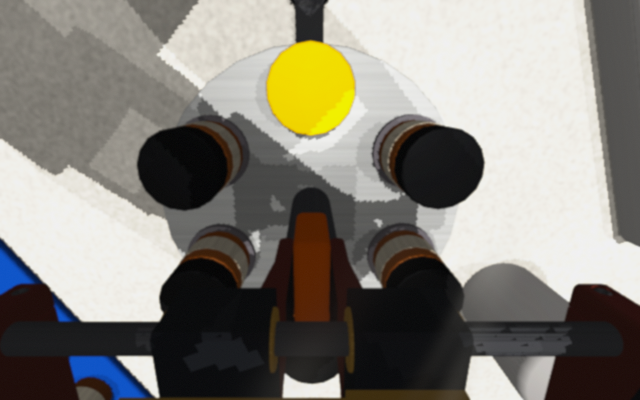

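View pics/t10c.png

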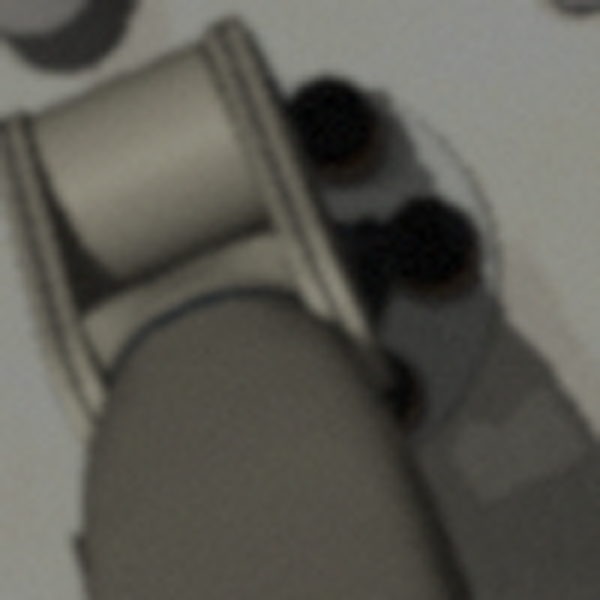

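View pics/s10.png

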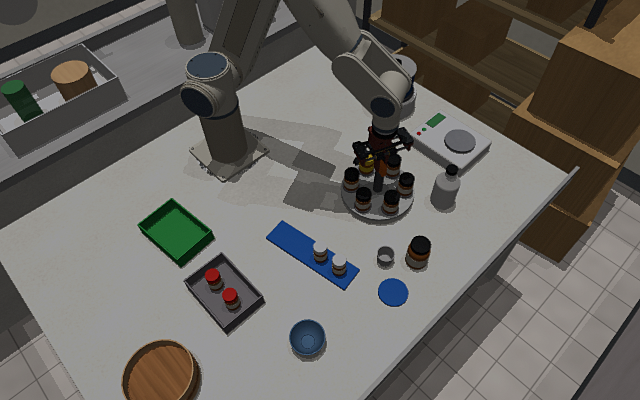

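The yellow cap at (311,88) lies in line with the bar (x = 312) and the pointer (x = 309). A side load of 23 N has built up because I'm gripping a few mm off the axis. I'll relax to the measured pose.

>>> {"fn": "move_arm", "kwargs": {"increments": [255,0,0,0,0,255,0,0,0,0,255,0,0,0,0]}}

```text
t: 20.02
ee_pos: [514.3, 245.4, 134.8]
orientation: [0.58, 3.077, 0.005]
ft_force: [-0.3, 4.2, 1.2]
width: 16.0
```

```bash
python3 -c "
from h import *
go(515.4,240.6,134.5,158.5);print(ctrl.get_obs()['moment'])
shot('wrist','w11.png');crop('w11.png','w11c.png',230,0,160,240,2.4)"
```

```text
t 20.025 tcp [514.3 245.4 134.8] ang 158.6 w 16.0 F [-0.3  4.2  1.2] -> inc [-2.8 -4.1  0.4] yaw 0.1 q6 -0.77 tilt -0.9999
[-0.18922583  0.26823418  0.26188975]
```

View pics/w11c.png

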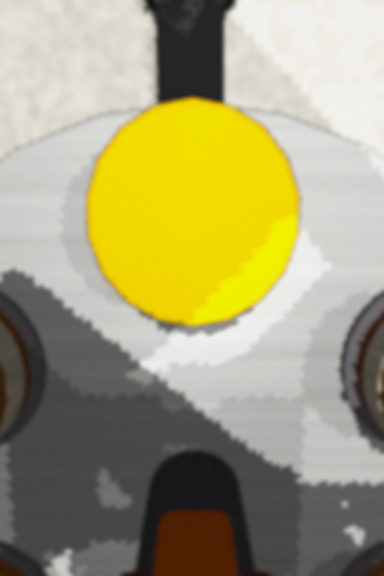

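```bash
python3 -c "
from h import *
k=2.4
f=lambda x,y,z:px('w11',(x+.5)/k-.5+230,(y+.5)/k-.5,z)
cap=f(194,212,105);p1=f(191,95,12);p2=f(190,12,12);bar=f(195,512,170)
print(cap,p1,p2,bar)
for C in [(515,244),(515,241),(514.5,246)]:
  print(C,[np.degrees(np.arctan2(p[1]-C[1],p[0]-C[0])).round(1) for p in (cap,p1,p2)],np.linalg.norm(cap[:2]-C),np.linalg.norm(p1[:2]-C))
print(ctrl.get_obs()['qvel'].round(4))
"
```

```text
[432.5 276.3 105. ] [396.2 289.7  12. ] [374.  298.1  12. ] [478.5 258.3 170. ]
(515, 244) [np.float64(158.6), np.float64(159.0), np.float64(159.0)] 88.59762976513537 127.28680214382008
(515, 241) [np.float64(156.8), np.float64(157.7), np.float64(158.0)] 89.73483158729391 128.39443134341926
(514.5, 246) [np.float64(159.7), np.float64(159.7), np.float64(159.7)] 87.41904826752578 126.1133617028743
[ 0.0014 -0.0015  0.0016  0.0029 -0.0005  0.0007]
```

>>> {"fn": "move_arm", "kwargs": {"increments": [255,0,0,0,0,255,0,0,0,0,255,0,0,0,0,255,0,0,0,0]}}

```text
t: 20.58
ee_pos: [514.3, 245.4, 134.8]
orientation: [0.58, 3.077, 0.005]
ft_force: [-0.1, 3.3, -0.1]
width: 16.0
```

```bash
python3 -c "
from h import *
go(515,244,134.8,158.6);print(ctrl.close_job())"
```

```text
t 20.575 tcp [514.3 245.4 134.8] ang 158.6 w 16.0 F [-0.1  3.3 -0.1] -> inc [-1.2 -1.   0.1] yaw 0.0 q6 -0.77 tilt -0.9999
the job is handed in; nothing more can be done
None
```

I set both red-capped pots down upright in the grey tub. I then turned the carousel about 72° clockwise and handed the job in at 20.6 s with the gripper still holding it.

**Last checks:**
- **Carousel:** the yellow cap was within about 1° of the pointer line. The jaws were shut on the 16 mm bar, the arm was not moving and the side load was about 3 N.
- **Pots:** the last scene picture, taken just before the final hold, shows both red pots upright in the tub. The white-capped pots and the bystanders look unmoved.

**One disagreement:** my estimate of the carousel axis was 4–5 mm off in y. This built up about 23 N of side force on the wrist during the twist. I removed most of it by relaxing to the measured pose before handing in.

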